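# Set the light attenuator to its third click and start the reading

### The job

The lever on top of the bench light source is parked left of its click stops: push it along its slot with a fingertip until it has clicked into the third stop, and never over into the fourth. Then, with the lever resting there, press the round green start key all the way down, let it come back up and move clear. Only touch and push, do not grip the lever or anything else, and leave the cups, the bottle and the dish around it where they stand.

Things in the scene. Friction and masses are not known exactly. Their poses are not given: they have to be found in the camera images.
- light_source: bench light source, a white box fixed to the bench, 270 mm (its y) x 105 mm (its x) x 60 mm high, flat grey deck on top; origin at the centre of its underside, z up. A slot runs along its y in the middle of the deck. A dark light outlet sticks out 14 mm at its +y end; the start key is near its -y end. Left of it (+y) stands a big white water bath, about 0.2 m high: pass well over it.
- lever (a joint): lever position along the slot, m: 0 at the parked +y end, growing toward the light source's -y end (the green key), 0.098 at the end stop. Starts free between 0 and 0.010. Click stops at 0.030, 0.046, 0.062 (the third), 0.078, 0.094; before each lies a crest, 0.008 short of it: the climb starts at about 5 N and fades; 1 to 2 mm past the crest the lever snaps ahead into the notch.
- lever_push (a point): centre of the push face of the lever, an upright orange and black paddle: the face is 38 mm wide across the slot, 36 mm high and looks along the light source's +y; push it along -y. The paddle is 16 mm thick along the slot, 43 mm wide across it and stands from 7 to 44 mm above the deck (this point: 25 mm above the deck).
- start_key_top (a point): centre of the top of the round green start key, 28 mm in diameter, on the deck, 100 mm from the light source's centre along its -y; presses straight down by 6 mm
- start_key (a joint): travel of the start key in m: 0 up, 0.006 fully down; springs back; about 5 N fully down
- lever_push_face: the orange plate on the lever's push side (+y), 38 x 4 x 36 mm; origin at its centre
- lever_far_face: the orange plate on the lever's other side (-y), 38 x 4 x 36 mm; origin at its centre
- lever_near_edge: the black edge strip of the lever on the light source's -x side, 4 x 9 x 34 mm; origin at its centre
- lever_rear_edge: the black edge strip of the lever on the light source's +x side, 4 x 9 x 34 mm; origin at its centre
- cup_red: loose specimen cup with red lid, 62 mm in diameter, 68 mm high, upright behind the light source; origin at the centre of its underside. Leave alone.
- cup_yellow: loose specimen cup with yellow lid, 62 mm in diameter, 68 mm high, upright behind the light source; origin at the centre of its underside. Leave alone.
- bottle_small: loose small amber bottle with red cap, 44 mm in diameter, 89 mm high, upright behind the light source; origin at the centre of its underside. Leave alone.
- petri: loose closed petri dish, 92 mm in diameter, 15 mm high, flat in front of the light source; origin at the centre of its underside. Leave alone.

How it is judged:
By the outcome, as a careful person would: the job done as asked, in the order asked, and still so for the second after the job is handed in, with the robot touching nothing.
It also fails if it takes over 67 s, if anything falls off the work surface, if the arm or the gripper's body presses on something with over 40 N, if the wrist force passes 120 N, or if a joint passes its speed limit or range.

### The arm

A 6-joint arm with a two-finger parallel gripper is mounted at the origin on a cart in front of the work surface, level with it; the furniture and walls round the work are solid. World frame = base frame: x ahead of the robot, y to its left, z up, the work surface at z = 0. Lengths are in m, angles in degrees, forces in N, time in s.
With the tool pointing down it reaches from about 0.35 to 0.875 m from the base axis. Payload 4.2 kg.
Tool frame: the origin (TCP) lies at the very end of the fingers, on their centre line; the grasp point (between the pads) lies 19 mm behind it; z points along the fingers, x is the direction in which the jaws open and shut, and the axes are right-handed (so a half turn about z gives the same grasp; the last joint's range is limited). The gripper opens to 87 mm and grips with 3 to 60 N. Pads are 19 mm wide; open, the fingers measure 117 mm over their backs; the gripper's body (75 mm by 190 mm) begins 51 mm behind the grasp point.
Start: joints at [85.692, 22.042, 0.453, 0, -68.411, -14.817], TCP at [0.205, 0.59, 0.223] pointing down, gripper open.
Joint ranges: [-179.83, 179.83], [-69.29, 118.12], [-61.27, 80.66], [-181.25, 117.63], [-171.15, -9.14], [-177.46, 177.46]. Speed limits (degrees/s): [159.86, 159.86, 180, 180, 180, 180].

### API

Orientations are given as a 3x3 rotation matrix whose columns are the frame's x, y, z axes.
In Python, from station import r gives the robot as it stands.
- The arm moves only by the shell command python3 -m jog 'ROWS' [OPENING]. ROWS is JSON, a list of rows, each a list of 2 entries, a list of its own where there are three numbers: the shift along the tool's x, y, z in m, then the turn, a rotation vector about the tool's x, y, z in units of 5 degrees (1.0 is 5 degrees). A call has exactly 10 rows; each row is the pose to reach, as a shift and turn from the pose commanded when the call began, along the tool's axes at that moment; what a row does not reach only later rows make up. A row lasts 1/12 s, in which the tool goes at most 41.7 mm and 7.16 degrees, less where a joint would pass 70% of its speed; a pose out of reach is approached as far as the arm can. A call with a gripper value outside its range is refused whole. OPENING is the finger opening in m, from 0 to 0.087, set as the call begins (- or left out, the last holds). The fingers move at their own pace and stop on an object; the grip force is fixed at half the most. Time passes only in rows, so rows that repeat a pose let the fingers close, or fill a call up. It gives the time, the measured TCP pose, the force and the opening at its end, in the units of the state.
- r.sense(): the state, without advancing time (a new reading comes with each control period).
- r.capture(name): name is "scene" or "top" or "wrist"; returns (picture, depth): 384x512x3 uint8, blue, green, red; 384x512 float32, m along the optical axis (not along the pixel's ray), 0 where there is no reading.
- r.calibration(name): a dict with "fx", "fy", "cx", "cy" (pixels), "R" (3x3) and "t" (3): a world point X has camera coordinates R X + t; the wrist camera has in their place "tool_from_camera" (4x4, takes a point from camera to tool coordinates, whose origin is the TCP and whose axes are the tool frame's). Camera axes: x right, y down, z forward; pixel columns grow to the right and rows downward; lengths in m; the calibration is good to about 2 mm. A picture is of the moment at which its call begins: read the wrist's pose just before it. calibration takes no time and is no camera call.
- r.finish_job(): hands the job in, once; it reports no verdict.
Trained networks look in the newest picture that a camera, given by its name, has taken for a name from the list of things; names that differ only in an ending like _2 or _b are one class to them, and where a whole thing is asked for, a point or a joint stands for the part that bears it (a point fixed in the world has none). Each returns a list of dicts, best first, with "confidence" (0 to 1); they miss things now and then, are a little off and sometimes report something else, mostly with a low value. They report only what shows in the picture. A call takes as long as a camera call.
- r.cut_out(query, camera): "region" (384x512 bool, what is visible of it) and "uv" ([column, row] in pixels, amid what is visible of it).
The state is a dict: "time_s": time; "joints": joint angles; "joint_velocities": joint speeds; "effort": joint torques, N m; "tcp_pos": TCP position; "ee_rot": TCP orientation; "wrist_force": force on the tool from outside, world axes, zero at the start; "moment": the same for the moment, N m; "gripper_width": opening from 0.0 (shut) to 1.0 (fully open).
Only numpy, scipy, OpenCV 4.12 (cv2) and the standard library are available. Lean on these libraries where they do the work, as an engineer would, in place of code of your own. Each camera call takes 0.05 s, during which the arm holds its last target.

## Working session

There is one attempt and no reset: what is moved stays moved. The work goes in short steps, Python scripts to look and compute and a shell command to move; the robot and the scene stay as the last step left them, time stands still between calls to the robot, and variables do not carry over. Pictures are saved under pics/ and viewed, and the job is handed in when it is done.

```bash
mkdir -p pics; ls; python3 - <<'E'
from station import r
import cv2,numpy as np
s=r.sense(); print({k:np.round(v,4).tolist() for k,v in s.items()})
for c in ("scene","top"):
    p,d=r.capture(c); cv2.imwrite(f"pics/{c}0.png",p); np.savez(f"{c}0.npz",p=p,d=d)
    k=r.calibration(c); print(c,k)
print(r.calibration("wrist"))
E
```

```text
pics
{'time_s': 0.0, 'joints': [85.6917, 22.0924, 0.3786, -0.0296, -68.4088, -14.8161], 'joint_velocities': [-0.0049, -0.0488, -0.0158, 0.0274, 0.0022, 0.0207], 'effort': [0.0002, -39.0667, 18.7408, 4.2197, 0.011, -0.0002], 'tcp_pos': [0.2045, 0.5899, 0.2214], 'ee_rot': [[-0.3278, -0.9447, -0.0006], [-0.9447, 0.3278, -0.0021], [0.0022, -0.0001, -1.0]], 'wrist_force': [0.4278, -0.084, 0.871], 'moment': [-0.0295, 0.0002, 0.0449], 'gripper_width': 1.0037}
scene {'fx': 436.85012624684435, 'fy': 436.85012624684435, 'cx': 253.80398910307142, 'cy': 197.75144034148596, 'R': array([[ 0.62786535, -0.77831263, -0.00381565],
       [-0.6808529 , -0.54685591, -0.48722473],
       [ 0.37712655,  0.30850942, -0.87326829]]), 't': array([-0.52593025,  0.30912925,  0.75310164])}
top {'fx': 465.00031796570306, 'fy': 465.00031796570306, 'cx': 259.43021552581183, 'cy': 188.69518171751088, 'R': array([[-0.02759779, -0.99961606,  0.00247016],
       [-0.99654781,  0.02731935, -0.07839711],
       [ 0.07829952, -0.00462522, -0.99691915]]), 't': array([-0.19558679,  0.56649016,  0.88671599])}
{'fx': 307.6939763709345, 'fy': 307.6939763709345, 'cx': 257.7288262749374, 'cy': 192.1170996894272, 'tool_from_camera': array([[ 9.99999877e-01,  4.94055641e-04,  5.12830837e-05,
         1.74905010e-03],
       [-4.90186609e-04,  9.64914543e-01,  2.62563676e-01,
        -7.31975505e-02],
       [ 8.02372719e-05, -2.62563668e-01,  9.64914667e-01,
        -1.62393029e-01],
       [ 0.00000000e+00,  0.00000000e+00,  0.00000000e+00,
         1.00000000e+00]])}
```

View pics/scene0.png

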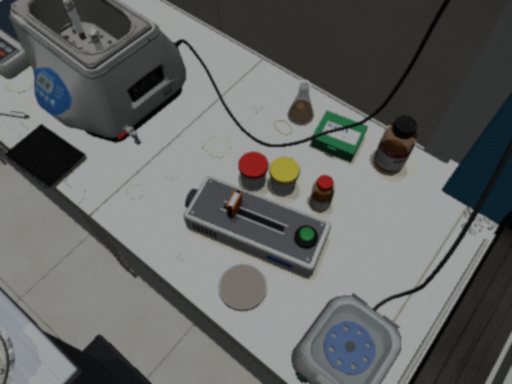

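View pics/top0.png

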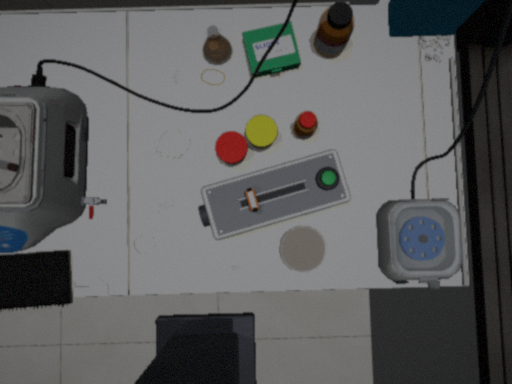

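The scene and top pictures show the light source in mid-bench. In the top picture the paddle is near (252,199), the green key near (328,178), the dish at (302,248) and the cups and bottle behind. Next I'll measure these.

```bash
cat > h.py <<'E'
import numpy as np,cv2
from station import r
def cloud(c,d):
    k=r.calibration(c); v,u=np.mgrid[0:384,0:512]
    P=np.stack([(u-k['cx'])/k['fx']*d,(v-k['cy'])/k['fy']*d,d],-1)
    return (P-k['t'])@k['R']   # R^T (P-t)
def proj(c,X):
    k=r.calibration(c); q=k['R']@np.array(X)+k['t']
    return k['fx']*q[0]/q[2]+k['cx'],k['fy']*q[1]/q[2]+k['cy']
E
python3 - <<'E'
from h import *
for c in("top","scene"):
    p,d=r.capture(c); X=cloud(c,d)
    for q in ["light_source","lever","lever_push","start_key_top","lever_push_face","lever_far_face","cup_red","cup_yellow","bottle_small","petri"]:
        for o in r.cut_out(q,c)[:1]:
            m=o['region']&(d>0); 
            if m.sum()==0: print(c,q,'none');continue
            Y=X[m]; print(c,q,round(o['confidence'],2),np.round(o['uv']),m.sum(),'med',np.round(np.median(Y,0),4),'lo',np.round(np.percentile(Y,3,0),3),'hi',np.round(np.percentile(Y,97,0),3))
            if q=="light_source":
                T=Y[(Y[:,2]>.05)&(Y[:,2]<.068)][:,:2].astype(np.float32)
                (ce,sz,an)=cv2.minAreaRect(T); print('rect',ce,sz,an, np.median(Y[:,2]))
E
```

```text
top light_source 0.73 [274. 193.] 8053 med [ 0.5464 -0.2367  0.0601] lo [ 0.483 -0.362  0.052] hi [ 0.612 -0.11   0.082]
rect (0.5468329191207886, -0.23444725573062897) (0.10506027936935425, 0.2837170958518982) 14.784069061279297 0.06011944532803953
top lever 0.75 [251. 197.] 203 med [ 0.5365 -0.1969  0.1023] lo [ 0.517 -0.206  0.094] hi [ 0.555 -0.187  0.106]
top lever_push 0.78 [254. 201.] 184 med [ 0.5367 -0.1967  0.1024] lo [ 0.519 -0.205  0.098] hi [ 0.555 -0.188  0.106]
top cup_red 0.72 [234. 144.] 869 med [ 0.6377 -0.1601  0.0666] lo [ 0.611 -0.186  0.027] hi [ 0.665 -0.133  0.069]
top cup_yellow 0.75 [260. 132.] 857 med [ 0.6659 -0.2167  0.0667] lo [ 0.641 -0.243  0.029] hi [ 0.693 -0.191  0.07 ]
top bottle_small 0.69 [307. 125.] 543 med [ 0.6741 -0.2987  0.0742] lo [ 0.66  -0.32   0.015] hi [ 0.695 -0.282  0.091]
scene light_source 0.92 [257. 223.] 7868 med [ 0.5343 -0.2487  0.0602] lo [ 0.474 -0.366  0.025] hi [ 0.606 -0.116  0.085]
rect (0.5440860986709595, -0.2340085804462433) (0.10482437163591385, 0.2829996943473816) 14.751994132995605 0.06022262392725678
scene lever 0.8
[... 236 characters left out ...]
 0.55 [306. 232.] 167 med [ 0.5704 -0.3378  0.0814] lo [ 0.56  -0.349  0.076] hi [ 0.583 -0.327  0.084]
scene lever_far_face 0.6 [238. 207.] 149 med [ 0.5345 -0.2032  0.0913] lo [ 0.518 -0.207  0.061] hi [ 0.553 -0.198  0.104]
scene cup_red 0.84 [253. 167.] 908 med [ 0.6286 -0.1658  0.0659] lo [ 0.609 -0.187  0.009] hi [ 0.661 -0.135  0.069]
scene cup_yellow 0.72 [284. 174.] 925 med [ 0.657  -0.2213  0.0659] lo [ 0.638 -0.244  0.01 ] hi [ 0.691 -0.191  0.069]
scene bottle_small 0.66 [229. 214.] 38 med [ 0.5151 -0.2016  0.0891] lo [ 0.514 -0.205  0.074] hi [ 0.517 -0.197  0.102]
scene petri 0.65 [245. 284.] 1850 med [ 0.4389 -0.2939  0.0143] lo [ 0.4   -0.333  0.011] hi [ 0.479 -0.253  0.017]
```

```bash
cat >> h.py <<'E'
YAW=np.radians(14.77); BX=np.array([np.cos(YAW),np.sin(YAW),0]); BY=np.array([-np.sin(YAW),np.cos(YAW),0]); C=np.array([.547,-.241,0])
def box(X): return np.array([np.dot(X-C,BX),np.dot(X-C,BY),X[2]])
def world(a,b,z): return C+a*BX+b*BY+np.array([0,0,z])
def need(target,yaw=True):
    s=r.sense(); R=np.array(s['ee_rot']); d=R.T@(np.array(target)-s['tcp_pos'])
    from scipy.spatial.transform import Rotation as Q
    T=np.stack([-BX,BY,[0,0,-1.]],1); t=Q.from_matrix(R.T@T).as_rotvec(degrees=True)/5
    print('t',round(s['time_s'],2),'tcp box',np.round(box(s['tcp_pos']),4),'F',np.round(s['wrist_force'],1),'shift',np.round(d,4),'turn',np.round(t,2))
E
python3 - <<'E'
from h import *
for c in("scene","top"):
    d=np.load(c+"0.npz")['d']; X=cloud(c,d).reshape(-1,3); B=np.stack([(X-C)@BX,(X-C)@BY,X[:,2]],1)
    rr=np.hypot(B[:,0],B[:,1]+.1)
    for a in range(0,30,3):
        m=(rr>=a/1000)&(rr<(a+3)/1000); print(c,a,m.sum(),np.round(np.percentile(B[m,2],[10,50,90]),4))
    m=(abs(B[:,0])<.03)&(abs(B[:,1])<.12)&(B[:,2]>.095)&(B[:,2]<.108);print('lever top',np.round(B[m].mean(0),4),np.round(B[m].min(0),3),np.round(B[m].max(0),3))
    m=(X[:,2]>.12)&(X[:,2]<.5)&(X[:,0]>.2)&(X[:,0]<.9)&(X[:,1]<.5)&(X[:,1]>-.5); print('tall',np.round(X[m].min(0),3),np.round(X[m].max(0),3),m.sum())
need(world(0,.085,.15))
E
```

```text
scene 0 9 [0.0797 0.0809 0.0825]
scene 3 21 [0.0802 0.0812 0.0828]
scene 6 44 [0.0803 0.0821 0.0834]
scene 9 48 [0.0799 0.0814 0.0831]
scene 12 85 [0.0713 0.0787 0.0817]
scene 15 67 [0.0705 0.0719 0.0735]
scene 18 116 [0.0639 0.0712 0.0732]
scene 21 119 [0.0596 0.0627 0.0713]
scene 24 97 [0.0587 0.0606 0.0622]
scene 27 145 [0.0585 0.0605 0.0622]
lever top [-0.0014  0.0459  0.1023] [-0.022  0.038  0.096] [0.022 0.055 0.106]
tall [ 0.462 -0.5    0.12 ] [0.9   0.408 0.369] 14590
top 0 8 [0.0804 0.0812 0.0829]
top 3 25 [0.0805 0.082  0.0829]
top 6 43 [0.08   0.0812 0.0831]
top 9 59 [0.0796 0.0817 0.0833]
top 12 75 [0.0708 0.0767 0.0817]
top 15 81 [0.0693 0.0714 0.0734]
top 18 115 [0.0631 0.0707 0.0726]
top 21 107 [0.0587 0.0614 0.0717]
top 24 130 [0.0586 0.0603 0.0621]
top 27 150 [0.0582 0.0603 0.0622]
lever top [0.0015 0.0457 0.1023] [-0.02   0.038  0.097] [0.023 0.054 0.107]
tall [ 0.464 -0.5    0.12 ] [0.886 0.239 0.229] 10355
t 1.2 tcp box [-0.119   0.8913  0.2226] F [ 0.6  0.6 -0.5] shift [ 0.6029 -0.5484  0.0726] turn [-0.   -0.   11.22]
```

```bash
python3 -m jog '[[[0,0,-0.04],[0,0,0]],[[0,0,-0.08],[0,0,0]],[[0,0,-0.12],[0,0,0]],[[0,0,-0.16],[0,0,0]],[[0.03,0,-0.16],[0,0,0]],[[0.06,-0.01,-0.16],[0,0,0]],[[0.1,-0.02,-0.16],[0,0,0]],[[0.13,-0.04,-0.16],[0,0,0]],[[0.16,-0.06,-0.16],[0,0,0]],[[0.2,-0.07,-0.16],[0,0,0]]]' 0
python3 -c "
from h import *
need(world(0,.085,.15))"
```

```text
time_s: 2.03
tcp_pos: [0.2061, 0.3774, 0.3822]
ee_rot: [[-0.328, -0.945, 0.0], [-0.945, 0.328, -0.0], [0.0, -0.001, -1.0]]
wrist_force: [-0.3, -0.4, 1.3]
gripper_width: 0.325
t 2.03 tcp box [-0.172   0.6849  0.3822] F [-0.3 -0.4  1.3] shift [ 0.4016 -0.4775  0.2325] turn [-1.000e-02  0.000e+00  1.121e+01]
```

```bash
python3 -m jog '[[[0.03,-0.02,0],[0,0,1.1]],[[0.06,-0.04,0],[0,0,2.2]],[[0.09,-0.065,0],[0,0,3.3]],[[0.12,-0.09,0],[0,0,4.4]],[[0.15,-0.115,0],[0,0,5.5]],[[0.18,-0.14,0],[0,0,6.6]],[[0.21,-0.165,0],[0,0,7.7]],[[0.24,-0.19,0],[0,0,8.8]],[[0.27,-0.215,0],[0,0,9.9]],[[0.3,-0.24,0],[0,0,11.2]]]'
python3 -c "
from h import *
need(world(0,.085,.15))"
```

```text
time_s: 2.87
tcp_pos: [0.3336, 0.0145, 0.3832]
ee_rot: [[-0.968, -0.253, 0.002], [-0.253, 0.968, 0.001], [-0.003, 0.001, -1.0]]
wrist_force: [1.6, 1.2, 0.0]
gripper_width: 0.004
t 2.87 tcp box [-0.1412  0.3014  0.3832] F [1.6 1.2 0. ] shift [-0.1411 -0.2163  0.2334] turn [ 0.01  0.03 -0.03]
```

```bash
python3 -m jog '[[[-0.02,-0.03,0.01],[0,0,0]],[[-0.04,-0.06,0.03],[0,0,0]],[[-0.06,-0.09,0.05],[0,0,0]],[[-0.08,-0.12,0.07],[0,0,0]],[[-0.1,-0.15,0.09],[0,0,0]],[[-0.12,-0.18,0.11],[0,0,0]],[[-0.14,-0.21,0.13],[0,0,0]],[[-0.141,-0.216,0.16],[0,0,0]],[[-0.141,-0.216,0.19],[0,0,0]],[[-0.141,-0.216,0.21],[0,0,0]]]'
python3 -c "
from h import *
p,d=r.capture('wrist'); cv2.imwrite('pics/w1.png',p)
p,d=r.capture('scene'); cv2.imwrite('pics/s1.png',p)
need(world(0,.085,.077))"
```

```text
time_s: 3.7
tcp_pos: [0.5243, -0.1567, 0.169]
ee_rot: [[-0.967, -0.254, -0.005], [-0.254, 0.967, 0.001], [0.004, 0.002, -1.0]]
wrist_force: [-0.3, 1.1, -0.4]
gripper_width: 0.002
t 3.8 tcp box [-0.0017  0.0883  0.1685] F [ 0.6 -0.6  0.3] shift [-0.0025 -0.0036  0.0915] turn [ 0.04 -0.1   0.01]
```

View pics/w1.png

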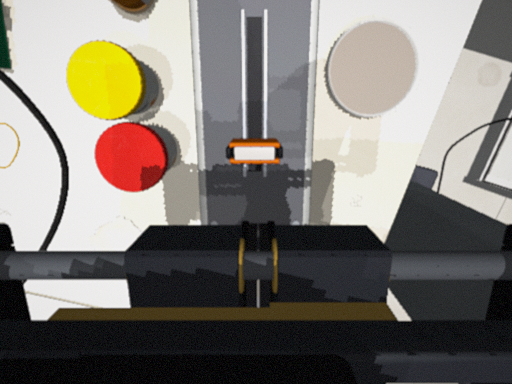

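View pics/s1.png

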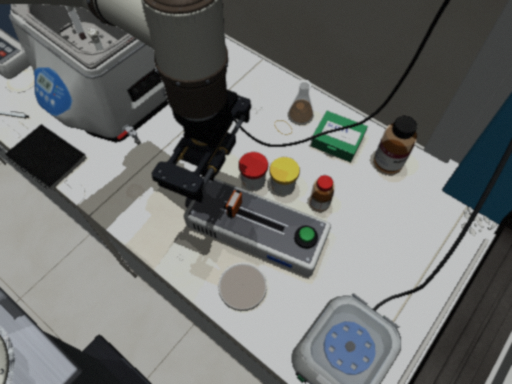

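The wrist picture shows the tool lined up with the slot, with the paddle at (254,152) and the closed fingertips at (257,265) behind its push face. I'll descend now.

```bash
python3 -m jog '[[[-0.001,0,0.02],[0,0,0]],[[-0.002,0,0.04],[0,0,0]],[[-0.002,0,0.055],[0,0,0]],[[-0.002,0,0.065],[0,0,0]],[[-0.002,0,0.07],[0,0,0]],[[-0.002,0,0.07],[0,0,0]],[[-0.002,0,0.07],[0,0,0]],[[-0.002,0,0.07],[0,0,0]],[[-0.002,0,0.07],[0,0,0]],[[-0.002,0,0.07],[0,0,0]]]'
cat > look.py <<'E'
from h import *
import sys
n=sys.argv[1]
s=r.sense(); p,d=r.capture('wrist'); cv2.imwrite(f'pics/w{n}.png',p)
k=r.calibration('wrist'); T=np.array(k['tool_from_camera'])
v,u=np.mgrid[0:384,0:512]; P=np.stack([(u-k['cx'])/k['fx']*d,(v-k['cy'])/k['fy']*d,d],-1).reshape(-1,3)
W=(P@T[:3,:3].T+T[:3,3])@np.array(s['ee_rot']).T+s['tcp_pos']; B=np.stack([(W-C)@BX,(W-C)@BY,W[:,2]],1)[d.reshape(-1)>0]
tb=box(np.array(s['tcp_pos']))
m=(abs(B[:,0])<.019)&(B[:,1]<tb[1]-.006)&(B[:,1]>-.08)&(B[:,2]>.098)&(B[:,2]<.110)
print('t',s['time_s'],'wrist lever top n',m.sum(),'y range',np.round(np.percentile(B[m,1],[2,50,98]),4),'F',np.round(s['wrist_force'],1),'tcp',np.round(tb,4))
for c in('top','scene'):
    p,d=r.capture(c); cv2.imwrite(f'pics/{c[0]}{n}.png',p)
    X=cloud(c,d).reshape(-1,3); B=np.stack([(X-C)@BX,(X-C)@BY,X[:,2]],1)
    for o in r.cut_out('lever',c)[:1]:
        m=o['region'].reshape(-1)&(B[:,2]>.098)&(B[:,2]<.108)&(abs(B[:,0])<.025); print(c,round(o['confidence'],2),m.sum(),'lever y',np.round(np.percentile(B[m,1],[2,50,98]),4) if m.any() else '')
E
python3 look.py 2
```

```text
time_s: 4.63
tcp_pos: [0.5279, -0.1556, 0.1034]
ee_rot: [[-0.966, -0.257, 0.002], [-0.257, 0.966, -0.0], [-0.002, -0.001, -1.0]]
wrist_force: [0.0, -0.1, 0.2]
gripper_width: 0.008
t 4.6333 wrist lever top n 2168 y range [0.0376 0.0455 0.0757] F [ 0.  -0.1  0.2] tcp [0.0034 0.0875 0.1034]
top 0.44 58 lever y [0.0382 0.0417 0.047 ]
scene 0.86 173 lever y [0.0389 0.046  0.0541]
```

```bash
python3 -m jog '[[[0.001,0,0.01],[0,0,0]],[[0.002,0,0.02],[0,0,0]],[[0.002,0,0.026],[0,0,0]],[[0.002,-0.004,0.026],[0,0,0]],[[0.002,-0.008,0.026],[0,0,0]],[[0.002,-0.012,0.026],[0,0,0]],[[0.002,-0.014,0.026],[0,0,0]],[[0.002,-0.016,0.026],[0,0,0]],[[0.002,-0.016,0.026],[0,0,0]],[[0.002,-0.016,0.026],[0,0,0]]]'
python3 look.py 3
```

```text
time_s: 5.72
tcp_pos: [0.5297, -0.1717, 0.0767]
ee_rot: [[-0.967, -0.256, 0.0], [-0.256, 0.967, 0.0], [-0.0, -0.0, -1.0]]
wrist_force: [-0.6, -1.0, 0.1]
gripper_width: 0.005
t 5.7167 wrist lever top n 2741 y range [0.0375 0.0445 0.06  ] F [-0.6 -1.   0.1] tcp [0.001  0.0714 0.0767]
scene 0.82 115 lever y [0.0388 0.0432 0.0525]
```

View pics/w3.png

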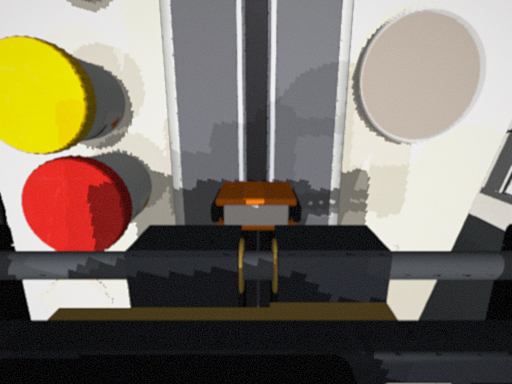

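```bash
python3 -m jog '[[[0,-0.001,0],[0,0,0]],[[0,-0.002,0],[0,0,0]],[[0,-0.003,0],[0,0,0]],[[0,-0.004,0],[0,0,0]],[[0,-0.005,0],[0,0,0]],[[0,-0.006,0],[0,0,0]],[[0,-0.007,0],[0,0,0]],[[0,-0.008,0],[0,0,0]],[[0,-0.009,0],[0,0,0]],[[0,-0.01,0],[0,0,0]]]'
cat > look2.py <<'E'
from h import *
s=r.sense(); p,d=r.capture('wrist'); cv2.imwrite('pics/wl_%.1f.png'%s['time_s'],p)
k=r.calibration('wrist'); T=np.array(k['tool_from_camera'])
v,u=np.mgrid[0:384,0:512]; P=np.stack([(u-k['cx'])/k['fx']*d,(v-k['cy'])/k['fy']*d,d],-1).reshape(-1,3)
W=(P@T[:3,:3].T+T[:3,3])@np.array(s['ee_rot']).T+s['tcp_pos']; B=np.stack([(W-C)@BX,(W-C)@BY,W[:,2]],1)[d.reshape(-1)>0]
tb=box(np.array(s['tcp_pos']))
m=(abs(B[:,0])<.017)&(B[:,1]<tb[1]-.01)&(B[:,1]>-.09)&(B[:,2]>.075)&(B[:,2]<.1)
m2=(abs(B[:,0])<.017)&(B[:,1]<tb[1]-.01)&(B[:,1]>-.09)&(B[:,2]>.101)&(B[:,2]<.108)
F=np.array(s['wrist_force']); e=np.median(B[m,1]); e2=np.percentile(B[m2,1],3)
print('t %.2f'%s['time_s'],'far face y',round(e,4),'top edge',round(e2,4),m.sum(),m2.sum(),'Fbox',np.round([F@BX,F@BY,F[2]],1),'tcp',np.round(tb,4),'tcp-far',round(tb[1]-e,4))
E
python3 look2.py
```

```text
time_s: 6.8
tcp_pos: [0.532, -0.1806, 0.0765]
ee_rot: [[-0.967, -0.256, -0.0], [-0.256, 0.967, 0.001], [0.0, 0.001, -1.0]]
wrist_force: [-1.0, 6.8, 2.4]
gripper_width: 0.005
t 6.80 far face y 0.0332 top edge 0.0332 918 1841 Fbox [0.8 6.8 2.4] tcp [0.0009 0.0622 0.0765] tcp-far 0.029
```

```bash
python3 -m jog '[[[0,-0.001,0],[0,0,0]],[[0,-0.002,0],[0,0,0]],[[0,-0.003,0],[0,0,0]],[[0,-0.003,0],[0,0,0]],[[0,-0.003,0],[0,0,0]],[[0,-0.003,0],[0,0,0]],[[0,-0.003,0],[0,0,0]],[[0,-0.003,0],[0,0,0]],[[0,-0.003,0],[0,0,0]],[[0,-0.003,0],[0,0,0]]]' | grep force;python3 look2.py
```

```text
wrist_force: [-1.5, 5.9, 2.3]
t 7.68 far face y 0.03 top edge 0.03 924 1854 Fbox [0.1 6.1 2.3] tcp [0.0009 0.0591 0.0766] tcp-far 0.0291
```

```bash
python3 -m jog '[[[0,-0.001,0],[0,0,0]],[[0,-0.002,0],[0,0,0]],[[0,-0.003,0],[0,0,0]],[[0,-0.003,0],[0,0,0]],[[0,-0.003,0],[0,0,0]],[[0,-0.003,0],[0,0,0]],[[0,-0.003,0],[0,0,0]],[[0,-0.003,0],[0,0,0]],[[0,-0.003,0],[0,0,0]],[[0,-0.003,0],[0,0,0]]]' | grep force;python3 look2.py
```

```text
wrist_force: [0.7, -0.2, 0.6]
t 8.57 far face y 0.0259 top edge 0.0258 937 1920 Fbox [ 0.6 -0.4  0.6] tcp [0.001  0.0555 0.0765] tcp-far 0.0296
```

```bash
python3 -m jog '[[[0,-0.001,0],[0,0,0]],[[0,-0.002,0],[0,0,0]],[[0,-0.002,0],[0,0,0]],[[0,-0.002,0],[0,0,0]],[[0,-0.002,0],[0,0,0]],[[0,-0.002,0],[0,0,0]],[[0,-0.002,0],[0,0,0]],[[0,-0.002,0],[0,0,0]],[[0,-0.002,0],[0,0,0]],[[0,-0.002,0],[0,0,0]]]' | grep force;python3 look2.py
```

```text
wrist_force: [-0.7, -0.2, -0.2]
t 9.45 far face y 0.0241 top edge 0.0241 937 1890 Fbox [-0.7 -0.  -0.2] tcp [0.001  0.0536 0.0766] tcp-far 0.0295
```

```bash
python3 -m jog '[[[0,-0.001,0],[0,0,0]],[[0,-0.002,0],[0,0,0]],[[0,-0.002,0],[0,0,0]],[[0,-0.002,0],[0,0,0]],[[0,-0.002,0],[0,0,0]],[[0,-0.002,0],[0,0,0]],[[0,-0.002,0],[0,0,0]],[[0,-0.002,0],[0,0,0]],[[0,-0.002,0],[0,0,0]],[[0,-0.002,0],[0,0,0]]]' | grep force;python3 look2.py
```

```text
wrist_force: [-0.2, -0.4, 0.2]
t 10.33 far face y 0.0217 top edge 0.0217 951 1928 Fbox [-0.3 -0.3  0.2] tcp [0.001  0.0516 0.0766] tcp-far 0.0299
```

```bash
python3 -m jog '[[[0,-0.001,0],[0,0,0]],[[0,-0.002,0],[0,0,0]],[[0,-0.002,0],[0,0,0]],[[0,-0.002,0],[0,0,0]],[[0,-0.002,0],[0,0,0]],[[0,-0.002,0],[0,0,0]],[[0,-0.002,0],[0,0,0]],[[0,-0.002,0],[0,0,0]],[[0,-0.002,0],[0,0,0]],[[0,-0.002,0],[0,0,0]]]' | grep force;python3 look2.py
```

```text
wrist_force: [-0.4, -0.2, 0.3]
t 11.22 far face y 0.0167 top edge 0.0166 1097 2188 Fbox [-0.4 -0.1  0.3] tcp [0.001  0.0496 0.0766] tcp-far 0.033
```

```bash
python3 -m jog '[[[0,-0.001,0],[0,0,0]],[[0,-0.002,0],[0,0,0]],[[0,-0.002,0],[0,0,0]],[[0,-0.002,0],[0,0,0]],[[0,-0.002,0],[0,0,0]],[[0,-0.002,0],[0,0,0]],[[0,-0.002,0],[0,0,0]],[[0,-0.002,0],[0,0,0]],[[0,-0.002,0],[0,0,0]],[[0,-0.002,0],[0,0,0]]]' | grep force;python3 look2.py
```

```text
wrist_force: [-0.1, 1.2, -0.5]
t 12.10 far face y 0.0166 top edge 0.0166 1005 2017 Fbox [ 0.2  1.2 -0.5] tcp [0.001  0.0476 0.0766] tcp-far 0.031
```

```bash
python3 -m jog '[[[0,-0.001,0],[0,0,0]],[[0,-0.002,0],[0,0,0]],[[0,-0.002,0],[0,0,0]],[[0,-0.002,0],[0,0,0]],[[0,-0.002,0],[0,0,0]],[[0,-0.002,0],[0,0,0]],[[0,-0.002,0],[0,0,0]],[[0,-0.002,0],[0,0,0]],[[0,-0.002,0],[0,0,0]],[[0,-0.002,0],[0,0,0]]]' | grep force;python3 look2.py
```

```text
wrist_force: [0.1, 1.4, 0.4]
t 12.98 far face y 0.0165 top edge 0.0165 928 1851 Fbox [0.5 1.3 0.4] tcp [0.001  0.0456 0.0766] tcp-far 0.0291
```

```bash
python3 -m jog '[[[0,-0.001,0],[0,0,0]],[[0,-0.002,0],[0,0,0]],[[0,-0.002,0],[0,0,0]],[[0,-0.002,0],[0,0,0]],[[0,-0.002,0],[0,0,0]],[[0,-0.002,0],[0,0,0]],[[0,-0.002,0],[0,0,0]],[[0,-0.002,0],[0,0,0]],[[0,-0.002,0],[0,0,0]],[[0,-0.002,0],[0,0,0]]]' | grep force;python3 look2.py
```

```text
wrist_force: [-0.4, 4.7, 2.7]
t 13.87 far face y 0.0154 top edge 0.0153 927 1839 Fbox [0.8 4.6 2.7] tcp [0.001  0.0444 0.0766] tcp-far 0.0291
```

```bash
python3 -m jog '[[[0,-0.001,0],[0,0,0]],[[0,-0.002,0],[0,0,0]],[[0,-0.002,0],[0,0,0]],[[0,-0.002,0],[0,0,0]],[[0,-0.002,0],[0,0,0]],[[0,-0.002,0],[0,0,0]],[[0,-0.002,0],[0,0,0]],[[0,-0.002,0],[0,0,0]],[[0,-0.002,0],[0,0,0]],[[0,-0.002,0],[0,0,0]]]' | grep force;python3 look2.py
```

```text
wrist_force: [-0.6, 5.2, 2.1]
t 14.75 far face y 0.0127 top edge 0.0127 926 1855 Fbox [0.8 5.2 2.1] tcp [0.0009 0.0418 0.0766] tcp-far 0.0291
```

```bash
python3 -m jog '[[[0,-0.001,0],[0,0,0]],[[0,-0.002,0],[0,0,0]],[[0,-0.003,0],[0,0,0]],[[0,-0.004,0],[0,0,0]],[[0,-0.005,0],[0,0,0]],[[0,-0.006,0],[0,0,0]],[[0,-0.007,0],[0,0,0]],[[0,-0.008,0],[0,0,0]],[[0,-0.008,0],[0,0,0]],[[0,-0.008,0],[0,0,0]]]' | grep force;python3 look2.py
```

```text
wrist_force: [0.1, 0.8, -0.3]
t 15.63 far face y 0.0006 top edge 0.0007 1284 2196 Fbox [ 0.3  0.7 -0.3] tcp [0.0009 0.0334 0.0764] tcp-far 0.0328
```

```bash
python3 -m jog '[[[0,-0.001,0],[0,0,0]],[[0,-0.002,0],[0,0,0]],[[0,-0.003,0],[0,0,0]],[[0,-0.004,0],[0,0,0]],[[0,-0.005,0],[0,0,0]],[[0,-0.006,0],[0,0,0]],[[0,-0.006,0],[0,0,0]],[[0,-0.006,0],[0,0,0]],[[0,-0.006,0],[0,0,0]],[[0,-0.006,0],[0,0,0]]]' | grep force;python3 look2.py
```

```text
wrist_force: [-2.2, 5.7, 3.1]
t 16.52 far face y -0.0004 top edge -0.0003 1300 1859 Fbox [-0.7  6.1  3.1] tcp [0.001  0.0287 0.0766] tcp-far 0.0292
```

Second notch is at 0.0006 as predicted. The third crest comes at tcp ≈ 0.0216 and the snap should come by about 0.019.

```bash
python3 -m jog '[[[0,-0.001,0],[0,0,0]],[[0,-0.002,0],[0,0,0]],[[0,-0.003,0],[0,0,0]],[[0,-0.004,0],[0,0,0]],[[0,-0.005,0],[0,0,0]],[[0,-0.006,0],[0,0,0]],[[0,-0.006,0],[0,0,0]],[[0,-0.006,0],[0,0,0]],[[0,-0.006,0],[0,0,0]],[[0,-0.006,0],[0,0,0]]]' | grep force;python3 look2.py
```

```text
wrist_force: [-0.7, -0.4, 0.2]
t 17.40 far face y -0.0084 top edge -0.0083 1269 1907 Fbox [-0.7 -0.2  0.2] tcp [0.001  0.0212 0.0765] tcp-far 0.0297
```

```bash
python3 -m jog '[[[0,-0.0005,0],[0,0,0]],[[0,-0.001,0],[0,0,0]],[[0,-0.0015,0],[0,0,0]],[[0,-0.002,0],[0,0,0]],[[0,-0.002,0],[0,0,0]],[[0,-0.002,0],[0,0,0]],[[0,-0.002,0],[0,0,0]],[[0,-0.002,0],[0,0,0]],[[0,-0.002,0],[0,0,0]],[[0,-0.002,0],[0,0,0]]]' | grep force;python3 look2.py
```

```text
wrist_force: [0.7, -0.6, -0.4]
t 18.28 far face y -0.01 top edge -0.0098 1259 1872 Fbox [ 0.5 -0.7 -0.4] tcp [0.001  0.0196 0.0765] tcp-far 0.0296
```

```bash
python3 -m jog '[[[0,-0.0005,0],[0,0,0]],[[0,-0.001,0],[0,0,0]],[[0,-0.0015,0],[0,0,0]],[[0,-0.0015,0],[0,0,0]],[[0,-0.0015,0],[0,0,0]],[[0,-0.0015,0],[0,0,0]],[[0,-0.0015,0],[0,0,0]],[[0,-0.0015,0],[0,0,0]],[[0,-0.0015,0],[0,0,0]],[[0,-0.0015,0],[0,0,0]]]' | grep force;python3 look2.py
```

```text
wrist_force: [0.1, -0.5, 0.6]
t 19.17 far face y -0.0154 top edge -0.0153 1438 2232 Fbox [-0.  -0.6  0.6] tcp [0.001  0.0181 0.0765] tcp-far 0.0335
```

It snapped into the third notch at −0.0154, as predicted. I'll back off and rise.

```bash
python3 -m jog '[[[0,0.01,0],[0,0,0]],[[0,0.02,0],[0,0,0]],[[0,0.02,-0.02],[0,0,0]],[[0,0.02,-0.05],[0,0,0]],[[0,0.02,-0.08],[0,0,0]],[[0,0.02,-0.09],[0,0,0]],[[0,-0.01,-0.09],[0,0,0]],[[0,-0.04,-0.09],[0,0,0]],[[0,-0.07,-0.09],[0,0,0]],[[0,-0.1,-0.09],[0,0,0]]]' | grep force;python3 look.py 5; python3 -c "
from h import *
need([.5712,-.3377,.095])"
```

```text
wrist_force: [0.5, 0.4, 0.9]
t 20.1 tcp box [ 0.0012 -0.0868  0.1659] F [ 2.8 -3.4  1.3] shift [ 0.0025 -0.0127  0.071 ] turn [-0.03  0.   -0.  ]Traceback (most recent call last):
  File "look.py", line 10, in <module>
    print('t',s['time_s'],'wrist lever top n',m.sum(),'y range',np.round(np.percentile(B[m,1],[2,50,98]),4),'F',np.round(s['wrist_force'],1),'tcp',np.round(tb,4))
                                                                         ~~~~~~~~~~~~~^^^^^^^^^^^^^^^^^^
    return _quantile_unchecked(
        a, q, axis, out, overwrite_input, method, keepdims, weights)
    return _ureduce(a,
                    func=_quantile_ureduce_func,
    ...<5 lines>...
                    overwrite_input=overwrite_input,
                    method=method)
    r = func(a, **kwargs)
    result = _quantile(arr,
                       quantiles=q,
    ...<2 lines>...
                       out=out,
                       weights=wgt)
    slices_having_nans = np.isnan(arr[-1, ...])
                                  ~~~^^^^^^^^^
IndexError: index -1 is out of bounds for axis 0 with size 0
```

```bash
python3 -m jog '[[[0.001,-0.01,0.01],[0,0,0]],[[0.002,-0.018,0.02],[0,0,0]],[[0.002,-0.018,0.04],[0,0,0]],[[0.002,-0.018,0.055],[0,0,0]],[[0.002,-0.018,0.065],[0,0,0]],[[0.002,-0.018,0.068],[0,0,0]],[[0.002,-0.018,0.068],[0,0,0]],[[0.002,-0.018,0.068],[0,0,0]],[[0.002,-0.018,0.068],[0,0,0]],[[0.002,-0.018,0.068],[0,0,0]]]' | grep force; python3 -c "
from h import *
need([.5712,-.3377,.095])
p,d=r.capture('wrist'); cv2.imwrite('pics/w6.png',p)
for c in('scene','top'):
    p,d=r.capture(c); cv2.imwrite('pics/%s6.png'%c,p)
    X=cloud(c,d).reshape(-1,3); B=np.stack([(X-C)@BX,(X-C)@BY,X[:,2]],1)
    m=(abs(B[:,0])<.018)&(B[:,1]<.06)&(B[:,1]>-.06)&(B[:,2]>.099)&(B[:,2]<.107)
    print(c,m.sum(),np.round(np.percentile(B[m,1],[2,50,98]),4) if m.any() else '')
"
```

```text
wrist_force: [0.7, -0.7, 0.5]
t 20.93 tcp box [-1.000e-04 -1.001e-01  9.970e-02] F [ 0.7 -0.7  0.5] shift [0.0011 0.0005 0.0047] turn [-0.01  0.02  0.03]
scene 157 [-0.014  -0.0066  0.0017]
top 175 [-0.0149 -0.0072  0.0003]
```

View pics/scene6.png

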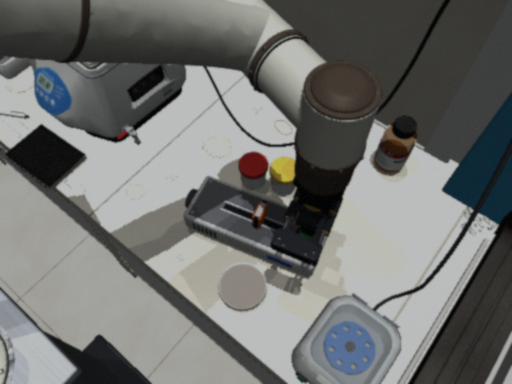

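View pics/w6.png

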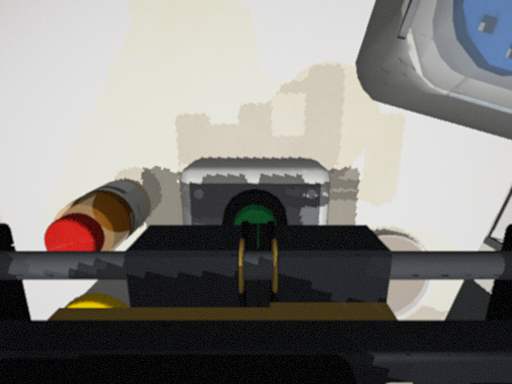

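The wrist picture shows the tip above the green key at (257,215). The cameras put the lever centre 53 mm from its start, in the third notch, and the cups and dish have not moved. Pressing now.

```bash
python3 -m jog '[[[0,0,0.005],[0,0,0]],[[0,0,0.01],[0,0,0]],[[0,0,0.014],[0,0,0]],[[0,0,0.017],[0,0,0]],[[0,0,0.019],[0,0,0]],[[0,0,0.021],[0,0,0]],[[0,0,0.022],[0,0,0]],[[0,0,0.022],[0,0,0]],[[0,0,0.022],[0,0,0]],[[0,0,0.022],[0,0,0]]]'
```

```text
time_s: 21.92
tcp_pos: [0.5714, -0.3377, 0.0769]
ee_rot: [[-0.966, -0.257, -0.001], [-0.257, 0.966, 0.0], [0.001, 0.0, -1.0]]
wrist_force: [-2.9, 2.1, 4.5]
gripper_width: 0.008
```

```bash
python3 -m jog '[[[0,0,0.001],[0,0,0]],[[0,0,0.002],[0,0,0]],[[0,0,0.002],[0,0,0]],[[0,0,0.002],[0,0,0]],[[0,0,0.002],[0,0,0]],[[0,0,0.002],[0,0,0]],[[0,0,0.002],[0,0,0]],[[0,0,0.002],[0,0,0]],[[0,0,0.002],[0,0,0]],[[0,0,0.002],[0,0,0]]]'
```

```text
time_s: 22.75
tcp_pos: [0.5714, -0.3377, 0.0764]
ee_rot: [[-0.966, -0.257, -0.0], [-0.257, 0.966, -0.0], [0.0, -0.0, -1.0]]
wrist_force: [-5.4, 3.3, 11.5]
gripper_width: 0.003
```

```bash
python3 -m jog '[[[0,0,0.001],[0,0,0]],[[0,0,0.0015],[0,0,0]],[[0,0,0.0015],[0,0,0]],[[0,0,0.0015],[0,0,0]],[[0,0,0.0015],[0,0,0]],[[0,0,0.0015],[0,0,0]],[[0,0,0.0015],[0,0,0]],[[0,0,0.0015],[0,0,0]],[[0,0,0.0015],[0,0,0]],[[0,0,0.0015],[0,0,0]]]'
```

```text
time_s: 23.58
tcp_pos: [0.5715, -0.3378, 0.0763]
ee_rot: [[-0.966, -0.258, 0.0], [-0.258, 0.966, -0.001], [0.0, -0.001, -1.0]]
wrist_force: [-6.1, 5.3, 16.3]
gripper_width: 0.002
```

```bash
python3 -m jog '[[[0,0,-0.003],[0,0,0]],[[0,0,-0.008],[0,0,0]],[[0,0,-0.016],[0,0,0]],[[0,0,-0.03],[0,0,0]],[[0,0,-0.05],[0,0,0]],[[0,0,-0.08],[0,0,0]],[[0,0,-0.11],[0,0,0]],[[0,0,-0.14],[0,0,0]],[[0,0,-0.17],[0,0,0]],[[0,0,-0.19],[0,0,0]]]'
```

```text
time_s: 24.42
tcp_pos: [0.5733, -0.3386, 0.2667]
ee_rot: [[-0.966, -0.257, 0.006], [-0.257, 0.966, -0.003], [-0.005, -0.004, -1.0]]
wrist_force: [0.7, -0.5, 0.9]
gripper_width: 0.004
```

```bash
python3 -m jog '[[[0.03,0,0],[0,0,0]],[[0.06,0.01,0],[0,0,0]],[[0.09,0.02,0],[0,0,0]],[[0.12,0.03,0],[0,0,0]],[[0.15,0.04,0],[0,0,0]],[[0.16,0.04,0],[0,0,0]],[[0.16,0.04,0],[0,0,0]],[[0.16,0.04,0],[0,0,0]],[[0.16,0.04,0],[0,0,0]],[[0.16,0.04,0],[0,0,0]]]'
python3 -c "
from h import *
for c in('scene','top'):
    p,d=r.capture(c); cv2.imwrite('pics/%s7.png'%c,p)
    X=cloud(c,d).reshape(-1,3); B=np.stack([(X-C)@BX,(X-C)@BY,X[:,2]],1)
    m=(abs(B[:,0])<.018)&(B[:,1]<.06)&(B[:,1]>-.06)&(B[:,2]>.099)&(B[:,2]<.107)
    print(c,m.sum(),np.round(np.percentile(B[m,1],[2,50,98]),4) if m.any() else '')
    m=np.hypot(B[:,0],B[:,1]+.1)<.011; print('key z',np.round(np.median(B[m,2]),4))
    for q in ['cup_red','cup_yellow','bottle_small','petri']:
        for o in r.cut_out(q,c)[:1]:
            print(q,round(o['confidence'],2),np.round(np.median(X[o['region'].reshape(-1)&(d.reshape(-1)>0)],0),3))
print(r.sense()['time_s'],r.sense()['wrist_force'])
"
```

```text
time_s: 25.25
tcp_pos: [0.4081, -0.3403, 0.2627]
ee_rot: [[-0.966, -0.257, 0.0], [-0.257, 0.966, -0.0], [-0.0, -0.0, -1.0]]
wrist_force: [0.1, -0.4, -0.1]
gripper_width: 0.001
scene 0 
key z 0.0816
bottle_small 0.94 [ 0.667 -0.307  0.068]
petri 0.66 [ 0.44  -0.276  0.014]
top 175 [-0.015  -0.0071  0.0003]
key z 0.0816
cup_red 0.67 [ 0.637 -0.16   0.067]
cup_yellow 0.81 [ 0.667 -0.216  0.067]
bottle_small 0.59 [ 0.674 -0.299  0.073]
25.75 [-0.31540974 -0.35172521  0.02855129]
```

View pics/scene7.png

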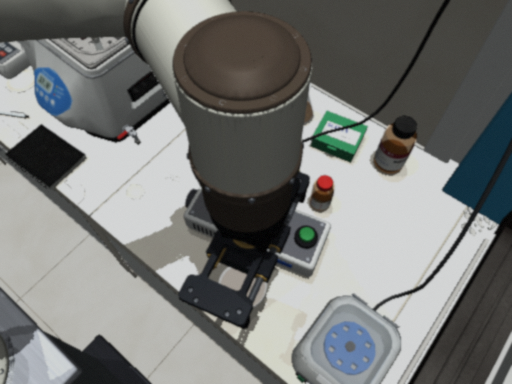

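The scene picture shows the key back up at (307,236) and the arm clear, hiding the lever and part of the dish. The top camera shows the lever still in the third notch and the cups and bottle where they were.

```bash
python3 -c "
from station import r
print(r.finish_job())"
```

```text
the job is handed in; nothing more can be done
None
```

I pushed the lever with the closed fingertips into the third click stop, then pressed the green start key fully down, let it come back up and moved clear. The job was handed in at about 26 s of the 67 s allowed.

- **Lever:** I felt the climb and saw the snap into each notch, 16 mm apart as expected. The top camera put the lever in the third notch both before and after the key press (travel about 0.062 m). The lever was never near the fourth crest.
- **Key:** it bottomed out. The force rose to about 16 N while the tip stopped moving. Afterwards the key top was back at its starting height (0.0816 m).
- **Objects around it:** the top camera showed the cups and the bottle within about 1 mm of where they started.
- **Incomplete or off checks:**
  - One look script failed part-way with an error; it did not affect the arm.
  - In the last scene picture the arm hid the lever and part of the dish, so that camera gave no final lever reading.
  - The dish reading shifted about 18 mm in y, which I put down to the arm covering part of it. I saw it undisturbed in the scene picture before the press, and nothing touched it.

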